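# Slide the blank front panel out over the end of the bench riser

## Robot

A 6-joint arm with a two-finger parallel gripper is mounted at the origin on the work surface. World frame = base frame: x ahead of the robot, y to its left, z up, the work surface at z = 0. Lengths are in m, angles in rad, forces in N, time in s.
With the tool pointing down it reaches from about 0.35 to 0.975 m from the base axis. Payload 4.9 kg.
Tool frame: the origin (TCP) lies on the front face of the gripper's body, between the roots of the fingers; the fingertips stand ctrl.tip_extent ahead of it and the grasp point (between the pads) lies 54 mm ahead of it (ctrl.tip_extent is the distance from the TCP to the fingertips, in m); z points along the fingers, y is the line along which they close (so a half turn about z gives the same grasp; the last joint's range is limited). The gripper opens to 85 mm and grips with 20 to 120 N. Pads are 22 mm wide; open, the fingers measure 114 mm over their backs; the gripper's body (76 mm by 85 mm) begins 54 mm behind the grasp point. The pads swing forward as they close: fully open they stand 13 mm farther back than shut.
Start: joints at [-1.368, 0.053, 1.613, -0, 1.476, -0.119], TCP at [0.198, -0.593, 0.304] pointing down, gripper open.
Joint ranges: [-3.01, 3.01], [-1.01, 2.22], [0.06, 2.58], [-1.02, 4.17], [0.09, 2.62], [-3.14, 3.14]. Speed limits (rad/s): [2.57, 2.57, 3.14, 3.14, 3.14, 3.14].

## Interface

Orientations are given as a rotation vector (axis times angle).
In Python, from station import ctrl gives the robot as it stands.
- The arm moves only by the tool apply_moves, never from a script. Its argument "rows" is one flat list of numbers, 6 for each row, row after row: the shift along the tool's x, y, z normalised to -1 to 1, where 1 is 0.6 m, then the turn, a rotation vector about the tool's x, y, z normalised to -1 to 1, where 1 is 90 degrees. A call has 1 to 20 rows; each row is the pose to reach, as a shift and turn from the pose commanded when the call began, along the tool's axes at that moment; what a row does not reach only later rows make up. A row lasts 1/10 s, in which the tool goes at most 50 mm and 8.59 degrees, less where a joint would pass 70% of its speed; a pose out of reach is approached as far as the arm can. A call with a number of a shift or a turn outside -1 to 1 is refused whole. A call with a gripper value outside its range is refused whole. "grip" is the opening, from 0 (shut) to 1 (fully open), set as the call begins (left out, the last holds). The fingers move at their own pace and stop on an object; "grip_force" is the grip in N (left out, the last holds). Time passes only in rows, so rows that repeat a pose let the fingers close. It gives the time, the measured TCP pose, the force, the opening and the grip force at its end, in the units of the state.
- ctrl.get_obs(): the state, without advancing time (a new reading comes with each control period).
- ctrl.get_image(name): name is "side" or "top" or "wrist"; returns (picture, depth): 400x640x3 uint8, blue, green, red; 400x640 float32, m along the optical axis (not along the pixel's ray), 0 where there is no reading.
- ctrl.camera_model(name): a dict with "mtx" (3x3 intrinsics, pixels), "R" (3x3) and "t" (3): a world point X has camera coordinates R X + t; the wrist camera has in their place "tool_from_camera" (4x4, takes a point from camera to tool coordinates, whose origin is the TCP and whose axes are the flange's). Camera axes: x right, y down, z forward; pixel columns grow to the right and rows downward; lengths in m; the calibration is good to about 2 mm. The wrist camera is an equidistant fisheye: a pixel r from the principal point sees the ray r / f radians off the axis. A picture is of the moment at which its call begins: read the wrist's pose just before it. camera_model takes no time and is no camera call.
- ctrl.finish_job(): hands the job in; it is judged then, once.
The state is a dict: "t": time; "q": joint angles; "dq": joint speeds; "effort": joint torques, N m; "tool_pos": TCP position; "tool_rot": TCP orientation; "contact_force": force on the tool from outside, world axes, zero at the start; "wrist_torque": the same for the moment, N m; "opening": finger opening in m; "grip_force": force on a finger pad.
Only numpy, scipy, OpenCV 4.12 (cv2) and the standard library are available. Lean on these libraries where they do the work, as an engineer would, in place of code of your own. Each camera call takes 0.05 s, during which the arm holds its last target. There are 200 camera calls.

## Task

The blank aluminium front panel for the open unit lies askew on the grey instrument shelf. Without picking it up, push it back until its long edge lies flush along the shelf's upstand, then slide it along the upstand towards the open unit until about 4 cm of it sticks out past that end of the shelf, so that it can be taken there by its edge. Leave it lying flat on the shelf like that, and leave everything else where it is.

Things in the scene. Friction and masses are not known exactly. Their poses are not given: they have to be found in the camera images.
- panel: Blank front panel, plain aluminium: flat square-edged plate, a small screw hole in each corner, 180 mm long (its y), 95 mm wide (its x), 5 mm thick, about 0.23 kg, loose, flat on the shelf. Origin at the centre of its underside, z up. Starts 25 to 50 mm clear of the upstand at its middle, up to 0.25 rad askew. Slides with ordinary friction: 1 to 3 N pushes it.
- riser: Grey steel instrument shelf on the table, fixed. Origin at the centre of its underside, on the table; x away from the robot, y along its length (to the left). Flat top 80 mm above the table, x -130 to 130, y -230 to 230 mm; ends and front have no lip. Upstand along the whole back: face at x = 127 mm, 23 mm above the top. Parts drawers beneath.
- unit: Open unit that the panel belongs to: beige sheet-metal box without lid or front, a green circuit board inside, 240 mm deep (x), 180 mm wide (y), 95 mm high, on a white foam sheet, fixed. Origin at the centre of its underside. It stands off one end of the shelf, left or right.
- supply: Grey bench power supply with three knobs, 240 mm deep (x), 150 mm wide (y), 127 mm high, fixed. Origin at the centre of its underside. It stands off the other end of the shelf.
- tin: Bystander: small round steel flux tin, 36 mm across, 21 mm high, loose, near the front edge of the shelf's top, towards its right end. Origin at the centre of its underside.
- fusebox: Bystander: flat amber plastic box, 34 mm (x) by 75 mm (y), 18 mm high, loose, near the front edge of the shelf's top, towards its left end. Origin at the centre of its underside.
- driver: Bystander: small screwdriver lying along the front edge of the shelf's top, near its middle, 130 mm long (its x), about 25 mm thick, loose. Origin under its middle.
- dish: Bystander: round steel dish on the table, right of and nearer the robot than the shelf, 80 mm across, 25 mm high, loose. Origin at the centre of its underside.
- tape: Bystander: roll of tape lying on the table left of and nearer the robot than the shelf, 76 mm across, 18 mm high, loose. Origin at the centre of its underside.

How it is judged:
By the outcome, as a careful person would: the job done as asked, in the order asked, and still so for the second after the job is handed in, with the robot touching nothing.
It also fails if it takes over 56 s, if anything falls off the work surface, if the arm or the gripper's body presses on something with over 40 N, if the wrist force passes 120 N, or if a joint passes its speed limit or range.

## Working session

There is one attempt and no reset: what is moved stays moved. The work goes in short steps, Python scripts to look and compute and a tool call to move; the robot and the scene stay as the last step left them, time stands still between calls to the robot, and variables do not carry over. Pictures are saved under pics/ and viewed, at most 11 in all, crops included, and the job is handed in when it is done.

Besides the shell and the picture viewer there is one more tool, called in YAML: its name, and indented under it one key for each argument. apply_moves: Moves the arm, as the interface text tells. Its arguments: {"type":"object","properties":{"rows":{"type":"array","items":{"type":"number"}},"grip":{"type":"number"},"grip_force":{"type":"number"}},"required":["rows"]}

```bash
mkdir -p pics; ls; python3 - <<'E'
from station import ctrl
import cv2
print(ctrl.get_obs(), ctrl.tip_extent)
for n in("top","side"):
    im,d=ctrl.get_image(n); cv2.imwrite(f"pics/{n}0.png",im)
    m=ctrl.camera_model(n); print(n,m)
E
```

```text
pics
{'t': 0.0, 'q': array([-1.36802609e+00,  5.33780526e-02,  1.61429997e+00, -1.18260729e-05,
        1.47600082e+00, -1.18987274e-01]), 'dq': array([-0.00115205,  0.00043693, -0.00273364,  0.00044242,  0.00297379,
        0.00120756]), 'effort': array([ 2.94909814e-04, -3.93674433e+01, -3.70181072e+01, -9.60674288e-05,
        7.08083229e-03, -6.81679737e-06]), 'tool_pos': array([ 0.19755556, -0.59245433,  0.30264616]), 'tool_rot': array([-3.09896771e+00, -5.02906086e-01,  1.55609213e-04]), 'contact_force': array([ 0.09420189, -0.17306062, -0.04669001]), 'wrist_torque': array([-0.00215235,  0.01160638,  0.03843927]), 'grip_force': 0.0, 'opening': 0.08556271219233359} 0.0726
top {'mtx': array([[455.07698577,   0.        , 326.01154076],
       [  0.        , 455.07698577, 198.29545147],
       [  0.        ,   0.        ,   1.        ]]), 'R': array([[ 0.02934085, -0.99928802, -0.02371852],
       [-0.99535939, -0.02703348, -0.09235192],
       [ 0.09164498,  0.02631813, -0.9954439 ]]), 't': array([0.00734883, 0.45409292, 1.28075805])}
side {'mtx': array([[376.30475116,   0.        , 313.73961086],
       [  0.        , 376.30475116, 196.77627442],
       [  0.        ,   0.        ,   1.        ]]), 'R': array([[-0.99195617, -0.12651239, -0.00419206],
       [-0.08855565,  0.71724788, -0.69116813],
       [ 0.09044808, -0.68523726, -0.72268184]]), 't': array([0.45401414, 0.09780959, 1.32391637])}
```

View pics/top0.png

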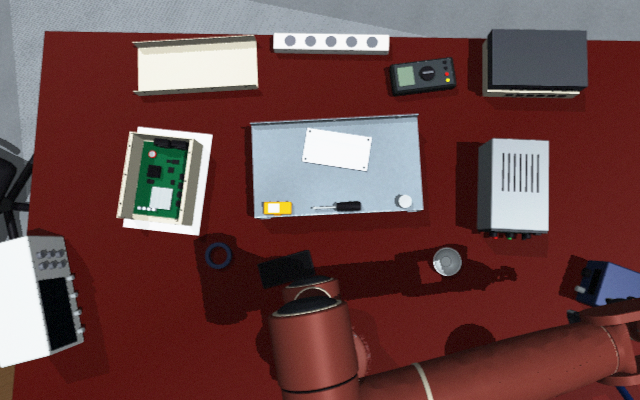

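View pics/side0.png

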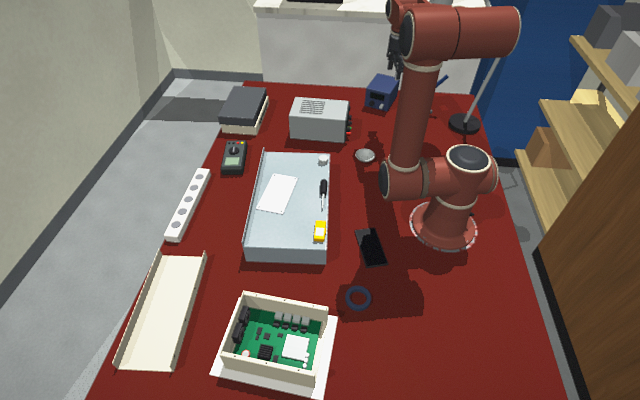

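The top view shows the white panel at about (337,149), the upstand along the shelf's back (251,124)–(418,115), and the open unit on the left (+y). The tin is at (404,201), the driver at (337,206) and the fuse box at (277,208), all along the front edge.

```bash
cat > h.py <<'E'
import numpy as np, cv2
from station import ctrl
def ray(n,uv,z):
    m=ctrl.camera_model(n); uv=np.atleast_2d(np.float64(uv))
    d=np.c_[uv,np.ones(len(uv))]@np.linalg.inv(m['mtx']).T@m['R']
    c=-m['R'].T@m['t']
    return c+d*((z-c[2])/d[:,2])[:,None]
def panel(im):
    w=((im.min(2)>225)*255).astype('uint8'); w[:105]=0; w[230:]=0; w[:,:225]=0; w[:,425:]=0
    cs,_=cv2.findContours(w,cv2.RETR_EXTERNAL,cv2.CHAIN_APPROX_NONE)
    c=max(cs,key=cv2.contourArea)
    p=ray("top",c[:,0],0.085)[:,:2]
    r=cv2.minAreaRect(p.astype('float32')*1000)
    return r,cv2.boxPoints(r)
E
python3 - <<'E'
from h import *
np.set_printoptions(precision=4,suppress=True)
im=cv2.imread("pics/top0.png")
r,b=panel(im);print(r);print(b)
# shelf: bluish grey mask
roi=im[100:230,235:440]
cv2.imwrite("pics/crop.png",cv2.resize(roi,None,fx=3.8,fy=3.8,interpolation=cv2.INTER_CUBIC))
print(im[180,300],im[140,335], im[130,400])
f=im.astype(int); m=((f[:,:,0]>f[:,:,2]-5)&(f[:,:,0]>110)).astype('uint8')*255
m[:100]=0;m[235:]=0;m[:,:235]=0;m[:,440:]=0
cs,_=cv2.findContours(m,0,1);c=max(cs,key=cv2.contourArea)
bx=cv2.boxPoints(cv2.minAreaRect(c));print(bx);print(ray("top",bx,.08))
print(cv2.approxPolyDP(c,4,True)[:,0])
E
```

```text
((584.6839599609375, -6.018379211425781), (180.2848663330078, 94.01138305664062), 82.77865600585938)
[[ 526.72    -89.537 ]
 [ 619.9856 -101.3545]
 [ 642.6479   77.5003]
 [ 549.3823   89.3178]]
[203 189 171] [251 250 249] [209 193 175]
[[249.4616 121.6923]
 [418.1742 113.6584]
 [422.7941 210.6765]
 [254.0815 218.7104]]
[[ 0.6567  0.2381  0.08  ]
 [ 0.6901 -0.2293  0.08  ]
 [ 0.4217 -0.2446  0.08  ]
 [ 0.387   0.2133  0.08  ]]
[[418 114]
 [250 123]
 [333 120]
 [251 126]
 [254 217]
 [422 209]
 [416 117]
 [335 120]]
```

View pics/crop.png

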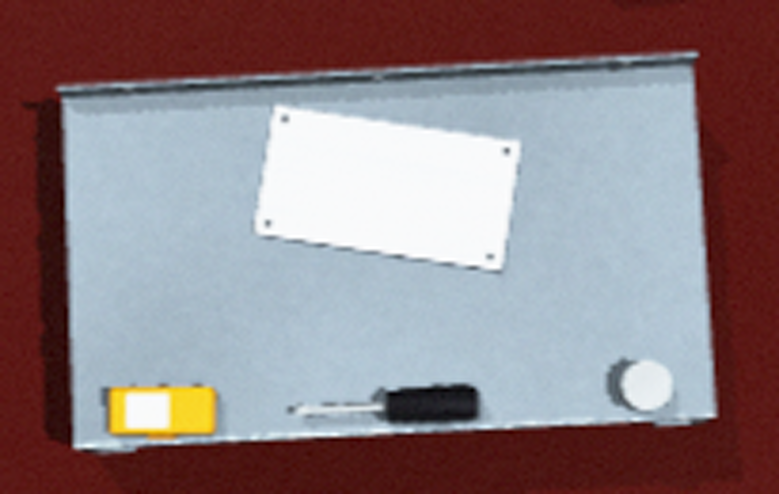

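```bash
cat > shelf.py <<'E'
from h import *
f=ray("top",[[254.7,218.2],[423.2,209.5]],.08); u=ray("top",[[250.3,123.7],[418.4,114.5]],.103)
def rel(P,psi,c): 
    R=np.array([[np.cos(psi),-np.sin(psi)],[np.sin(psi),np.cos(psi)]]); return (np.asarray(P)[:,:2]-c)@R
psis=[np.arctan2(-(a[0][0]-a[1][0]),a[0][1]-a[1][1]) for a in(f,u)]
psi=np.mean(psis); c=np.r_[f,u][:,:2].mean(0)
E
python3 - <<'E'
from shelf import *
np.set_printoptions(precision=4,suppress=True)
print(f,u,psis,psi,c)
print(rel(f,psi,c),rel(u,psi,c))
im=cv2.imread("pics/top0.png");r,b=panel(im);print(rel(b/1000,psi,c))
# tool helper: shelf basis in tool frame
from scipy.spatial.transform import Rotation as Ro
R=Ro.from_rotvec(ctrl.get_obs()['tool_rot']).as_matrix();print(R)
E
```

```text
[[ 0.3884  0.2117  0.08  ]
 [ 0.4249 -0.2457  0.08  ]] [[ 0.6452  0.2309  0.103 ]
 [ 0.6812 -0.2259  0.103 ]] [np.float64(0.07962872961642495), np.float64(0.07875123981320359)] 0.07918998471481427 [ 0.5349 -0.0073]
[[-0.1287  0.2298]
 [-0.1285 -0.229 ]] [[ 0.1287  0.2287]
 [ 0.1285 -0.2295]]
[[-0.0147 -0.0814]
 [ 0.0773 -0.1005]
 [ 0.1141  0.076 ]
 [ 0.022   0.0951]]
[[ 0.9487  0.3163 -0.0004]
 [ 0.3163 -0.9487  0.0019]
 [ 0.0002 -0.0019 -1.    ]]
```

apply_moves:
  rows: [0.776, -0.746, 0.13, 0, 0, 0.155, 0.776, -0.746, 0.13, 0, 0, 0.155, 0.776, -0.746, 0.13, 0, 0, 0.155, 0.776, -0.746, 0.13, 0, 0, 0.155, 0.776, -0.746, 0.13, 0, 0, 0.155, 0.776, -0.746, 0.13, 0, 0, 0.155, 0.776, -0.746, 0.13, 0, 0, 0.155, 0.776, -0.746, 0.13, 0, 0, 0.155, 0.776, -0.746, 0.13, 0, 0, 0.155, 0.776, -0.746, 0.13, 0, 0, 0.155, 0.776, -0.746, 0.13, 0, 0, 0.155, 0.776, -0.746, 0.13, 0, 0, 0.155, 0.776, -0.746, 0.13, 0, 0, 0.155, 0.776, -0.746, 0.13, 0, 0, 0.155, 0.776, -0.746, 0.13, 0, 0, 0.155, 0.776, -0.746, 0.13, 0, 0, 0.155, 0.776, -0.746, 0.13, 0, 0, 0.155, 0.776, -0.746, 0.13, 0, 0, 0.155]
  grip: 0.6

```text
t: 1.9
tool_pos: [0.4976, -0.0222, 0.2261]
tool_rot: [3.139, 0.119, 0.001]
contact_force: [0.2, 1.1, 0.2]
opening: 0.0514
grip_force: 0.0
```

```bash
cat > st.py <<'E'
from shelf import *
from scipy.spatial.transform import Rotation as Ro
def st():
    o=ctrl.get_obs(); R=Ro.from_rotvec(o['tool_rot']).as_matrix()
    p=rel([o['tool_pos']],psi,c)[0]
    print("t",o['t'],"shelf xy",p.round(4),"z",o['tool_pos'][2].round(4),"yaw-psi",round(np.arctan2(R[1,0],R[0,0])-psi,4),"zaxis",R[:,2].round(4),"F",o['contact_force'].round(2),"open",o['opening'],"ext",ctrl.tip_extent,"q",o['q'].round(2))
E
python3 - <<'E'
from st import *
st(); im,d=ctrl.get_image("wrist"); cv2.imwrite("pics/w1.png",im)
E
```

```text
t 1.9 shelf xy [-0.0384 -0.0119] z 0.2261 yaw-psi -0.0032 zaxis [ 4.e-04 -2.e-04 -1.e+00] F [0.19 1.14 0.15] open 0.05138682865061028 ext 0.0726 q [-0.19 -0.2   1.98 -0.    1.36  1.3 ]
```

View pics/w1.png

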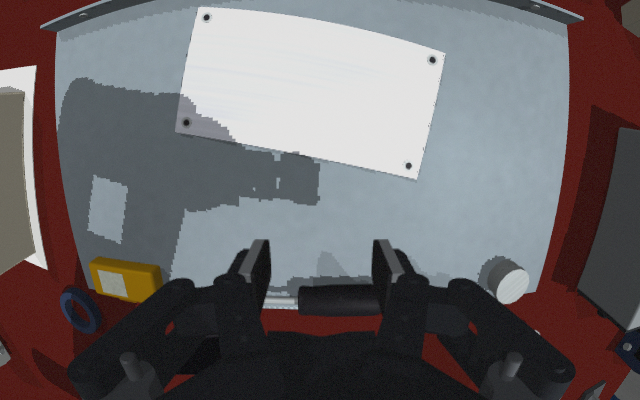

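The wrist view shows the fingers (255,260) and (388,260) clear in front of the panel's near edge (178,132)–(418,180), with the driver behind them. I'll go down now.

apply_moves:
  rows: [0, 0.003, 0.06, 0, 0, 0, 0, 0.003, 0.108, 0, 0, 0, 0, 0.003, 0.113, 0, 0, 0, 0, 0.003, 0.113, 0, 0, 0]

```text
t: 2.35
tool_pos: [0.4975, -0.0232, 0.1577]
tool_rot: [-3.139, -0.122, 0.003]
contact_force: [0.6, -1.2, 0.1]
opening: 0.0512
grip_force: 0.0
```

```bash
python3 - <<'E'
from st import *
st()
E
```

```text
t 2.35 shelf xy [-0.0386 -0.0129] z 0.1577 yaw-psi -0.0018 zaxis [-1.6e-03  3.0e-04 -1.0e+00] F [ 0.61 -1.24  0.11] open 0.05115890594373508 ext 0.0726 q [-0.2  -0.11  2.03 -0.    1.23  1.3 ]
```

Step down gently, in rows of 1 mm, to feel for the shelf.

apply_moves:
  rows: [0, 0, 0.0017, 0, 0, 0, 0, 0, 0.0033, 0, 0, 0, 0, 0, 0.005, 0, 0, 0, 0, 0, 0.005, 0, 0, 0]

```text
t: 2.75
tool_pos: [0.4983, -0.0228, 0.1558]
tool_rot: [3.139, 0.123, 0.002]
contact_force: [-0.3, -0.1, -0.2]
opening: 0.0512
grip_force: 0.0
```

apply_moves:
  rows: [0, 0, 0.0017, 0, 0, 0, 0, 0, 0.0033, 0, 0, 0, 0, 0, 0.0033, 0, 0, 0]

```text
t: 3.05
tool_pos: [0.4978, -0.0228, 0.1529]
tool_rot: [-3.139, -0.123, 0.001]
contact_force: [-0.2, 0.6, 0.0]
opening: 0.0509
grip_force: 0.0
```

apply_moves:
  rows: [0, 0, 0.0017, 0, 0, 0, 0, 0, 0.0033, 0, 0, 0, 0, 0, 0.0033, 0, 0, 0]

```text
t: 3.35
tool_pos: [0.4978, -0.0228, 0.1509]
tool_rot: [-3.139, -0.123, 0.001]
contact_force: [-0.1, -0.7, 0.1]
opening: 0.0513
grip_force: 0.0
```

apply_moves:
  rows: [0, 0, 0.0017, 0, 0, 0, 0, 0, 0.0033, 0, 0, 0, 0, 0, 0.0033, 0, 0, 0]

```text
t: 3.65
tool_pos: [0.4981, -0.0228, 0.1494]
tool_rot: [3.139, 0.123, 0.0]
contact_force: [-0.5, -0.3, 1.9]
opening: 0.0514
grip_force: 0.8
```

apply_moves:
  rows: [0, 0, -0.003, 0, 0, 0, 0.01, 0, -0.003, 0, 0, 0, 0.02, 0, -0.003, 0, 0, 0, 0.027, 0, -0.003, 0, 0, 0, 0.034, 0, -0.003, 0, 0, 0, 0.041, 0, -0.003, 0, 0, 0, 0.048, 0, -0.003, 0, 0, 0, 0.055, 0, -0.003, 0, 0, 0, 0.062, 0, -0.003, 0, 0, 0, 0.069, 0, -0.003, 0, 0, 0, 0.076, 0, -0.003, 0, 0, 0, 0.083, 0, -0.003, 0, 0, 0, 0.083, 0, -0.003, 0, 0, 0]

```text
t: 4.95
tool_pos: [0.5483, -0.0188, 0.1511]
tool_rot: [-3.139, -0.123, -0.002]
contact_force: [-0.9, -0.8, -0.2]
opening: 0.0511
grip_force: 0.0
```

```bash
python3 - <<'E'
from st import *
st(); im,d=ctrl.get_image("wrist"); cv2.imwrite("pics/w2.png",im)
E
```

```text
t 4.95 shelf xy [ 0.0124 -0.0125] z 0.1511 yaw-psi -0.0007 zaxis [ 1.e-03  3.e-04 -1.e+00] F [-0.93 -0.77 -0.21] open 0.0510930940319401 ext 0.0726 q [-0.17  0.02  1.92  0.    1.21  1.32]
```

View pics/w2.png

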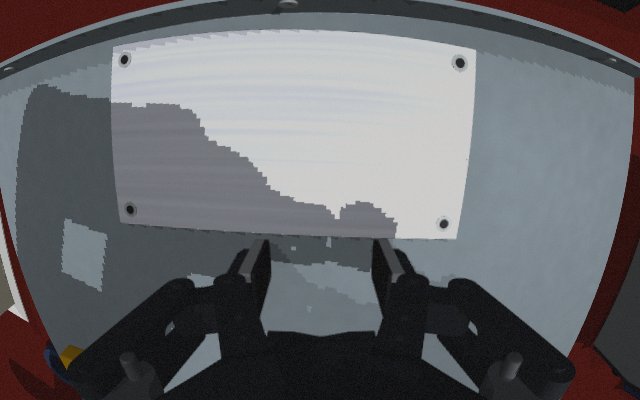

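The panel has turned almost parallel to the upstand and its near edge (120,222)–(455,240) rests on the fingers. I'll carry on to the upstand.

apply_moves:
  rows: [0.0034, 0, 0, 0, 0, 0, 0.0067, 0, 0, 0, 0, 0, 0.01, 0, 0, 0, 0, 0, 0.0117, 0, 0, 0, 0, 0, 0.0133, 0, 0, 0, 0, 0, 0.0133, 0, 0, 0, 0, 0]

```text
t: 5.6
tool_pos: [0.5556, -0.0183, 0.151]
tool_rot: [3.139, 0.123, -0.0]
contact_force: [-2.6, -1.3, -0.1]
opening: 0.0513
grip_force: 0.8
```

apply_moves:
  rows: [0.0017, 0, 0, 0, 0, 0, 0.0033, 0, 0, 0, 0, 0, 0.0033, 0, 0, 0, 0, 0]

```text
t: 5.9
tool_pos: [0.5576, -0.018, 0.1509]
tool_rot: [-3.139, -0.123, -0.0]
contact_force: [-1.5, -0.3, 0.3]
opening: 0.0517
grip_force: 0.8
```

```bash
python3 - <<'E'
from st import *
st(); im,d=ctrl.get_image("wrist"); cv2.imwrite("pics/w3.png",im)
E
```

```text
t 5.9 shelf xy [ 0.0217 -0.0125] z 0.1509 yaw-psi -0.0008 zaxis [ 1.e-04  3.e-04 -1.e+00] F [-1.49 -0.34  0.29] open 0.05165133786261945 ext 0.0726 q [-0.17  0.04  1.89  0.    1.21  1.33]
```

View pics/w3.png

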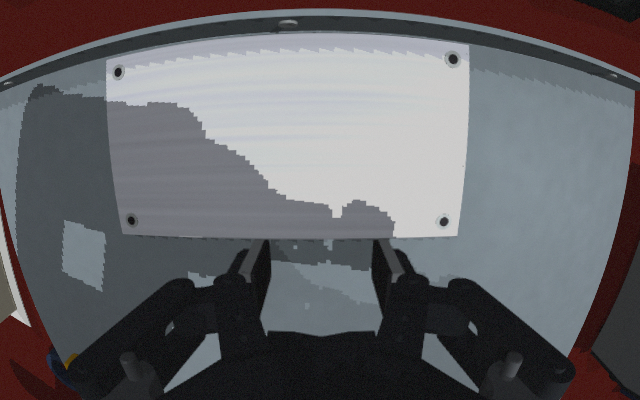

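The panel is now almost against the upstand along its whole length, and there is little force yet. I'll press on until it is firm.

apply_moves:
  rows: [0.0017, 0, 0, 0, 0, 0, 0.0033, 0, 0, 0, 0, 0, 0.0033, 0, 0, 0, 0, 0]

```text
t: 6.25
tool_pos: [0.5595, -0.0179, 0.1509]
tool_rot: [-3.139, -0.123, 0.0]
contact_force: [-1.9, -0.2, 0.7]
opening: 0.0511
grip_force: 1.0
```

apply_moves:
  rows: [0.0017, 0, 0, 0, 0, 0, 0.0033, 0, 0, 0, 0, 0, 0.0033, 0, 0, 0, 0, 0]

```text
t: 6.55
tool_pos: [0.5602, -0.0178, 0.1507]
tool_rot: [-3.139, -0.123, 0.008]
contact_force: [-8.7, -0.2, 4.9]
opening: 0.0513
grip_force: 4.3
```

apply_moves:
  rows: [0.001, 0, 0, 0, 0, 0, 0.001, 0, 0, 0, 0, 0, 0.001, 0, 0, 0, 0, 0]

```text
t: 6.85
tool_pos: [0.5603, -0.0178, 0.1507]
tool_rot: [-3.139, -0.123, 0.01]
contact_force: [-10.3, -0.4, 6.6]
opening: 0.0508
grip_force: 5.3
```

apply_moves:
  rows: [-0.005, 0, 0, 0, 0, 0, -0.025, 0, 0, 0, 0, 0, -0.04, 0, -0.01, 0, 0, 0, -0.04, 0, -0.06, 0, 0, 0, -0.04, 0, -0.1, 0, 0, 0, -0.04, 0, -0.1, 0, 0, 0]

```text
t: 7.45
tool_pos: [0.54, -0.0201, 0.216]
tool_rot: [3.137, 0.123, 0.014]
contact_force: [0.5, 0.1, -0.1]
opening: 0.0513
grip_force: 0.0
```

```bash
python3 - <<'E'
from st import *
np.set_printoptions(precision=4,suppress=True)
st(); o=ctrl.get_obs(); im,d=ctrl.get_image("wrist"); cv2.imwrite("pics/w4.png",im)
m=ctrl.camera_model("wrist"); print(m)
t,d=ctrl.get_image("top"); cv2.imwrite("pics/top4.png",t)
E
```

```text
t 7.45 shelf xy [ 0.004  -0.0132] z 0.216 yaw-psi -0.001 zaxis [ 0.0092 -0.0015 -1.    ] F [ 0.53  0.09 -0.07] open 0.05132857742481706 ext 0.0726 q [-0.17 -0.08  1.9   0.    1.32  1.32]
{'mtx': array([[309.7069,   0.    , 320.8485],
       [  0.    , 309.7069, 199.0581],
       [  0.    ,   0.    ,   1.    ]]), 'tool_from_camera': array([[-0.0003, -0.9618, -0.2738,  0.0683],
       [ 1.    , -0.0002, -0.0003,  0.0011],
       [ 0.0003, -0.2738,  0.9618, -0.0706],
       [ 0.    ,  0.    ,  0.    ,  1.    ]])}
```

View pics/w4.png

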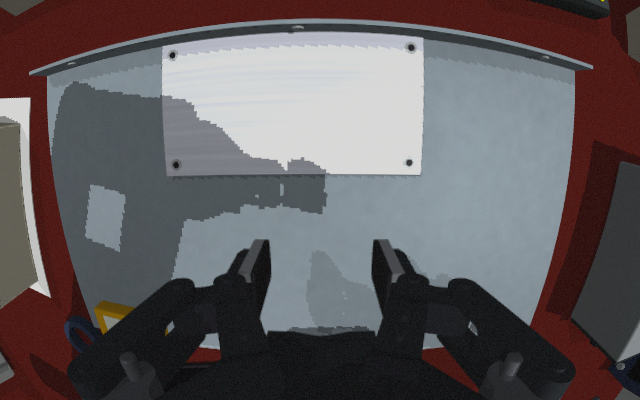

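The panel lies along the upstand, with corners near (162,49), (424,38), (421,175) and (167,176). I'll compute its position.

```bash
cat >> st.py <<'E'
def wray(uv,z):
    o=ctrl.get_obs(); R=Ro.from_rotvec(o['tool_rot']).as_matrix(); m=ctrl.camera_model("wrist"); T=m['tool_from_camera'];K=m['mtx']
    v=(np.float64(uv)-K[:2,2])/K[0,0]; th=np.linalg.norm(v,axis=1)
    d=np.c_[v/th[:,None]*np.sin(th)[:,None],np.cos(th)]@T[:3,:3].T@R.T
    p=o['tool_pos']+R@T[:3,3]
    return rel(p+d*((z-p[2])/d[:,2])[:,None],psi,c)
E
python3 - <<'E'
from st import *
np.set_printoptions(precision=4,suppress=True)
print(wray([[162,49],[424,38],[421,175],[167,176],[173,55],[411,47],[409,162],[176,165]],.085))
print("shelf ends",wray([[48,85],[575,90]],.08))
E
```

```text
[[ 0.1218  0.0952]
 [ 0.1236 -0.0812]
 [ 0.0313 -0.0812]
 [ 0.0317  0.0952]
 [ 0.1161  0.0862]
 [ 0.1164 -0.0721]
 [ 0.04   -0.0721]
 [ 0.0393  0.0869]]
shelf ends [[ 0.1167  0.2238]
 [ 0.107  -0.225 ]]
```

apply_moves:
  rows: [0.107, 0.17, 0, 0, 0, -1, 0.107, 0.17, 0, 0, 0, -1, 0.107, 0.17, 0, 0, 0, -1, 0.107, 0.17, 0, 0, 0, -1, 0.107, 0.17, 0, 0, 0, -1, 0.107, 0.17, 0, 0, 0, -1, 0.107, 0.17, 0, 0, 0, -1, 0.107, 0.17, 0, 0, 0, -1, 0.107, 0.17, 0, 0, 0, -1, 0.107, 0.17, 0, 0, 0, -1, 0.107, 0.17, 0, 0, 0, -1, 0.107, 0.17, 0, 0, 0, -1, 0.107, 0.17, 0, 0, 0, -1]
  grip: 0.4

```text
t: 8.85
tool_pos: [0.6095, -0.1162, 0.2096]
tool_rot: [-2.133, -2.304, 0.001]
contact_force: [-0.3, -0.3, 0.1]
opening: 0.0342
grip_force: 0.0
```

```bash
python3 - <<'E'
from st import *
np.set_printoptions(precision=4,suppress=True)
st(); im,d=ctrl.get_image("wrist"); cv2.imwrite("pics/w5.png",im)
E
```

```text
t 8.85 shelf xy [ 0.0657 -0.1144] z 0.2096 yaw-psi 1.5683 zaxis [-0.002   0.0007 -1.    ] F [-0.34 -0.29  0.08] open 0.03421131331536895 ext 0.0726 q [-0.31  0.12  1.71  0.    1.32 -0.38]
```

View pics/w5.png

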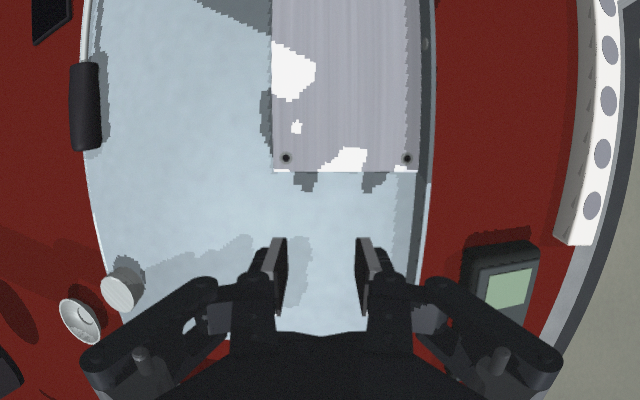

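The panel's right edge (273–415,172) lies ahead of the fingers, and the finger tips fall within its width. I'll go down and feel for the shelf.

apply_moves:
  rows: [0, 0, 0.06, 0, 0, 0, 0, 0, 0.08, 0, 0, 0, 0, 0, 0.085, 0, 0, 0, 0, 0, 0.087, 0, 0, 0, 0, 0, 0.088, 0, 0, 0, 0, 0, 0.088, 0, 0, 0]

```text
t: 9.5
tool_pos: [0.6108, -0.1165, 0.1595]
tool_rot: [2.131, 2.305, 0.001]
contact_force: [-0.0, -0.1, 0.3]
opening: 0.0345
grip_force: 0.0
```

apply_moves:
  rows: [0, 0, 0.0017, 0, 0, 0, 0, 0, 0.0033, 0, 0, 0, 0, 0, 0.0033, 0, 0, 0]

```text
t: 9.8
tool_pos: [0.6101, -0.1163, 0.1563]
tool_rot: [2.133, 2.307, 0.0]
contact_force: [-0.5, -0.1, 0.1]
opening: 0.0339
grip_force: 0.0
```

apply_moves:
  rows: [0, 0, 0.0017, 0, 0, 0, 0, 0, 0.0033, 0, 0, 0, 0, 0, 0.0033, 0, 0, 0]

```text
t: 10.1
tool_pos: [0.61, -0.1163, 0.1539]
tool_rot: [-2.132, -2.306, 0.0]
contact_force: [0.2, -0.2, 0.1]
opening: 0.0339
grip_force: 0.0
```

apply_moves:
  rows: [0, 0, 0.0017, 0, 0, 0, 0, 0, 0.0025, 0, 0, 0, 0, 0, 0.0025, 0, 0, 0]

```text
t: 10.4
tool_pos: [0.6101, -0.1163, 0.1526]
tool_rot: [-2.133, -2.307, 0.0]
contact_force: [0.3, 0.4, 0.4]
opening: 0.0343
grip_force: 0.0
```

apply_moves:
  rows: [0, 0, 0.0017, 0, 0, 0, 0, 0, 0.0017, 0, 0, 0]

```text
t: 10.6
tool_pos: [0.6102, -0.1164, 0.1518]
tool_rot: [2.133, 2.307, 0.0]
contact_force: [0.2, -0.7, 0.6]
opening: 0.0345
grip_force: 0.8
```

apply_moves:
  rows: [0, 0, -0.0025, 0, 0, 0, 0.01, 0, -0.0025, 0, 0, 0, 0.02, 0, -0.0025, 0, 0, 0, 0.027, 0, -0.0025, 0, 0, 0, 0.034, 0, -0.0025, 0, 0, 0, 0.041, 0, -0.0025, 0, 0, 0, 0.05, 0, -0.0025, 0, 0, 0, 0.06, 0, -0.0025, 0, 0, 0, 0.07, 0, -0.0025, 0, 0, 0, 0.08, 0, -0.0025, 0, 0, 0, 0.09, 0, -0.0025, 0, 0, 0, 0.1, 0, -0.0025, 0, 0, 0, 0.11, 0, -0.0025, 0, 0, 0, 0.12, 0, -0.0025, 0, 0, 0, 0.13, 0, -0.0025, 0, 0, 0, 0.14, 0, -0.0025, 0, 0, 0, 0.147, 0, -0.0025, 0, 0, 0, 0.154, 0, -0.0025, 0, 0, 0, 0.16, 0, -0.0025, 0, 0, 0, 0.16, 0, -0.0025, 0, 0, 0]

```text
t: 12.6
tool_pos: [0.6026, -0.0201, 0.1532]
tool_rot: [-2.132, -2.307, -0.001]
contact_force: [0.4, -0.1, -0.2]
opening: 0.034
grip_force: 0.0
```

```bash
python3 - <<'E'
from st import *
st(); im,d=ctrl.get_image("wrist"); cv2.imwrite("pics/w6.png",im)
E
```

```text
t 12.6 shelf xy [ 0.0664 -0.0181] z 0.1532 yaw-psi 1.5703 zaxis [ 0.e+00  6.e-04 -1.e+00] F [ 0.36 -0.14 -0.2 ] open 0.03403565845058685 ext 0.0726 q [-0.16  0.14  1.78  0.    1.22 -0.24]
```

View pics/w6.png

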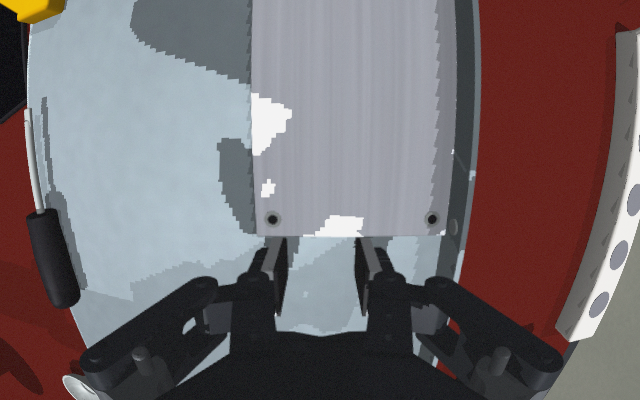

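The panel is sliding squarely in front of the fingers, its near edge at (256–445,235). I'll check its squareness and position from the pixels.

```bash
python3 - <<'E'
from st import *
np.set_printoptions(precision=4,suppress=True)
print(wray([[256,236],[445,234],[272,219],[432,219],[250,100],[457,100],[252,30],[457,30]],.085))
E
```

```text
[[ 0.0333 -0.0082]
 [ 0.1289 -0.0081]
 [ 0.0418  0.0007]
 [ 0.1206  0.0003]
 [ 0.0335  0.0569]
 [ 0.1294  0.0591]
 [ 0.0344  0.0897]
 [ 0.1298  0.0937]]
```

apply_moves:
  rows: [0.007, 0, 0, 0, 0, 0, 0.015, 0, 0, 0, 0, 0, 0.025, 0, 0, 0, 0, 0, 0.035, 0, 0, 0, 0, 0, 0.045, 0, 0, 0, 0, 0, 0.055, 0, 0, 0, 0, 0, 0.065, 0, 0, 0, 0, 0, 0.075, 0, 0, 0, 0, 0, 0.085, 0, 0, 0, 0, 0, 0.095, 0, 0, 0, 0, 0, 0.105, 0, 0, 0, 0, 0, 0.115, 0, 0, 0, 0, 0, 0.125, 0, 0, 0, 0, 0, 0.135, 0, 0, 0, 0, 0, 0.142, 0, 0, 0, 0, 0, 0.149, 0, 0, 0, 0, 0, 0.154, 0, 0, 0, 0, 0, 0.158, 0, 0, 0, 0, 0, 0.158, 0, 0, 0, 0, 0]

```text
t: 14.55
tool_pos: [0.5952, 0.0743, 0.1532]
tool_rot: [-2.132, -2.307, -0.001]
contact_force: [-0.1, 0.3, 0.8]
opening: 0.034
grip_force: 0.4
```

```bash
python3 - <<'E'
from st import *
st(); im,d=ctrl.get_image("wrist"); cv2.imwrite("pics/w7.png",im)
t,d=ctrl.get_image("top"); cv2.imwrite("pics/top7.png",t)
c7=cv2.resize(t[90:240,200:440],None,fx=3.3,fy=3.3,interpolation=cv2.INTER_CUBIC); cv2.imwrite("pics/c7.png",c7)
E
```

```text
t 14.55 shelf xy [0.0665 0.0765] z 0.1532 yaw-psi 1.5701 zaxis [-0.e+00  5.e-04 -1.e+00] F [-0.09  0.34  0.77] open 0.03395686615004247 ext 0.0726 q [-0.    0.13  1.79  0.    1.22 -0.08]
```

View pics/c7.png

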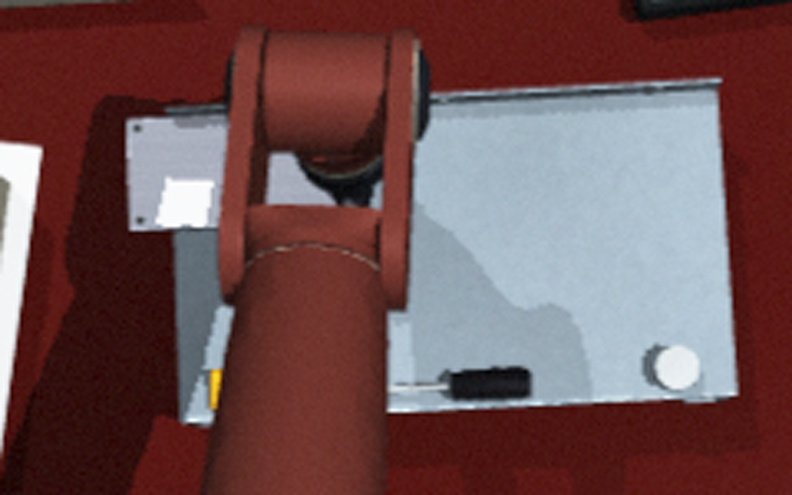

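The panel now sticks out past the shelf's left end: its outer edge runs (127,119)–(130,231) in the crop and the shelf end is at about x=175.

```bash
python3 - <<'E'
from st import *
np.set_printoptions(precision=4,suppress=True)
k=lambda a:np.array(a)/3.3+[200,90]
print(rel(ray("top",k([[127,119],[130,231]]),.085),psi,c)); print(rel(ray("top",k([[175,231],[183,424]]),.08),psi,c))
E
```

```text
[[0.1288 0.265 ]
 [0.0334 0.2656]]
[[ 0.0323  0.2288]
 [-0.1296  0.2278]]
```

About 36.5 mm sticks out, so I'll push another 3 mm, then back off and lift away.

apply_moves:
  rows: [0.002, 0, 0, 0, 0, 0, 0.004, 0, 0, 0, 0, 0, 0.0052, 0, 0, 0, 0, 0, 0.0052, 0, 0, 0, 0, 0, 0.0052, 0, 0, 0, 0, 0]

```text
t: 15.15
tool_pos: [0.5949, 0.0771, 0.1531]
tool_rot: [-2.133, -2.307, 0.0]
contact_force: [-0.1, -1.3, 0.7]
opening: 0.0339
grip_force: 0.6
```

apply_moves:
  rows: [-0.005, 0, 0, 0, 0, 0, -0.03, 0, 0, 0, 0, 0, -0.05, 0, -0.01, 0, 0, 0, -0.05, 0, -0.06, 0, 0, 0, -0.05, 0, -0.13, 0, 0, 0, -0.1, 0, -0.2, 0, 0, 0, -0.2, 0, -0.25, 0, 0, 0, -0.28, 0, -0.25, 0, 0, 0, -0.36, 0, -0.25, 0, 0, 0, -0.44, 0, -0.25, 0, 0, 0, -0.44, 0, -0.25, 0, 0, 0, -0.44, 0, -0.25, 0, 0, 0]

```text
t: 16.35
tool_pos: [0.6152, -0.1888, 0.3034]
tool_rot: [-2.137, -2.302, -0.0]
contact_force: [-0.3, 1.3, 0.1]
opening: 0.034
grip_force: 0.0
```

```bash
python3 - <<'E'
from st import *
st()
t,d=ctrl.get_image("top"); cv2.imwrite("pics/top8.png",t)
c7=cv2.resize(t[90:240,200:440],None,fx=3.3,fy=3.3,interpolation=cv2.INTER_CUBIC); cv2.imwrite("pics/c8.png",c7)
E
```

```text
t 16.35 shelf xy [ 0.0656 -0.1873] z 0.3034 yaw-psi 1.566 zaxis [ 1.e-04  3.e-04 -1.e+00] F [-0.35  1.28  0.06] open 0.03397072566482539 ext 0.0726 q [-0.41  0.1   1.57  0.    1.48 -0.49]
```

View pics/c8.png

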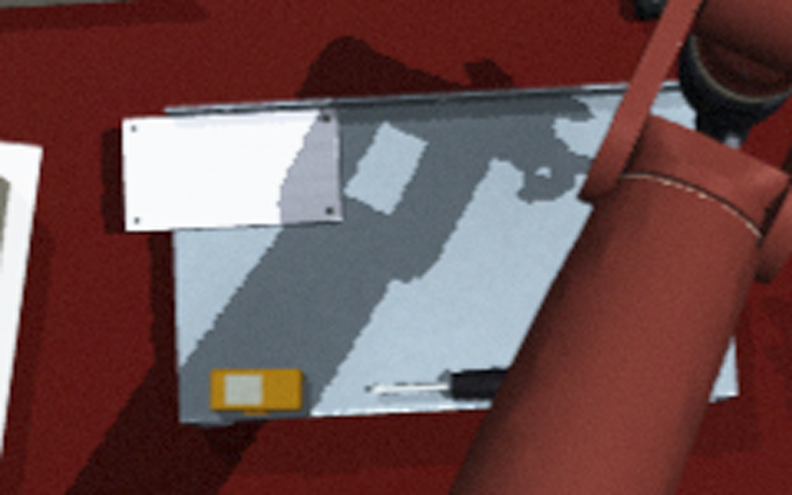

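The panel lies flush along the upstand with its left edge at crop x of about 122–125 and the shelf end at 174. The bystanders are where they were. One last numeric check, then I'll hand in.

```bash
python3 - <<'E'
from st import *
np.set_printoptions(precision=4,suppress=True)
k=lambda a:np.array(a)/3.3+[200,90]
p=rel(ray("top",k([[122,119],[125,231],[343,221],[337,110]]),.085),psi,c); print(p)
if abs(p[:2,1].mean()-.2695)<.006 and abs(p[1,0]-p[2,0])<.004: print(ctrl.finish_job())
E
```

```text
[[0.129  0.2692]
 [0.0336 0.2697]
 [0.0322 0.0874]
 [0.1266 0.0882]]
the job is handed in; nothing more can be done
None
```

The panel lies flat and flush along the upstand, with about 4 cm sticking out past the shelf's left end towards the open unit; the fuse box and driver were in place in the last picture, the tin was hidden by the arm, and the job is handed in.

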